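# Raise the dust extraction four clicks and start it

### The arm

A 7-joint arm with a two-finger parallel gripper is mounted at the origin on the work surface. World frame = base frame: x ahead of the robot, y to its left, z up, the work surface at z = 0. Lengths are in m, angles in rad, forces in N, time in s.
With the tool pointing down it reaches from about 0.4 to 0.925 m from the base axis. Payload 5.6 kg.
Tool frame: the origin (TCP) lies at the very end of the fingers, on their centre line; the grasp point (between the pads) lies 19 mm behind it; z points along the fingers, y is the direction in which the jaws open and shut (so a half turn about z gives the same grasp; the last joint's range is limited). The gripper opens to 85 mm and grips with 20 to 120 N. Pads are 22 mm wide; open, the fingers measure 114 mm over their backs; the gripper's body (76 mm by 85 mm) begins 54 mm behind the grasp point. The pads swing forward as they close: fully open they stand 13 mm farther back than shut.
Start: joints at [-1.332, 0.468, -0.012, 1.603, 0.006, 1.071, -0.056], TCP at [0.181, 0.624, 0.231] pointing down, gripper open.
Joint ranges: [-2.53, 2.53], [-0.31, 2.02], [-1.57, 1.55], [0.28, 2.44], [-1.29, 4.43], [0.15, 1.84], [-2.92, 2.92]. Speed limits (rad/s): [2.57, 2.57, 3.14, 3.14, 3.14, 3.14, 3.14].

### API

Orientations are given as a unit quaternion [x, y, z, w].
In Python, from cell import * gives the robot as it stands.
- The arm moves only by the tool apply_moves, never from a script. Its argument "commands" is a list of rows, each an object of numbers: "dx", "dy", "dz": the shift along the tool's x, y, z in m; "roll": the turn about the tool's z in rad. In form: [{"dx": .., "dy": .., "dz": .., "roll": ..}, ...]. A call has 1 to 20 rows; each row is the pose to reach, as a shift and turn from the pose commanded when the call began, along the tool's axes at that moment; what a row does not reach only later rows make up. A row lasts 1/12 s, in which the tool goes at most 41.7 mm and 7.16 degrees, less where a joint would pass 70% of its speed; a pose out of reach is approached as far as the arm can. A call with a gripper value outside its range is refused whole. "jaw" is the closure, from -1 (fully open) to 1 (shut), so that 0 is half open, set as the call begins (left out, the last holds). The fingers move at their own pace and stop on an object; the grip force is fixed at half the most. Time passes only in rows, so rows that repeat a pose let the fingers close. It gives the time, the measured TCP pose, the force and the opening at its end, in the units of the state.
- observe(): the state, without advancing time (a new reading comes with each control period).
- snapshot(name): name is "side" or "top"; returns a dict with "image" (480x640x3 uint8, red, green, blue), "fovy" (degrees; the focal length in pixels is half the picture's height over the tangent of half this angle, whatever the lens; pixels are square), "cx", "cy" (the principal point, pixels), "k1" (the pictures are not rectified: a ray, as slopes to the right and down, at radius r is drawn at 1 + k1 r^2 times it, then the intrinsics apply), "cam_to_world" (4x4, takes a point from camera to world coordinates). Camera axes: x right, y down, z forward; pixel columns grow to the right and rows downward; lengths in m; the calibration is good to about 2 mm. A picture is of the moment at which its call begins. There is no depth.
- hand_in(): hands the job in, once; it reports no verdict.
Trained networks look in a picture, given as the dict that the camera call returned (one of the last four; its "shot" number tells which), for a name from the list of things; names that differ only in an ending like _2 or _b are one class to them, and where a whole thing is asked for, a point or a joint stands for the part that bears it (a point fixed in the world has none). Each returns a list of dicts, best first, with "confidence" (0 to 1); they miss things now and then, are a little off and sometimes report something else, mostly with a low value. They report only what shows in the picture. A call takes as long as a camera call.
- regions_of(picture, name): "mask" (480x640 bool, what is visible of it) and "bbox" ([left, top, right, bottom] in pixels, round what is visible of it).
- landmark_of(picture, name): "position" ([column, row] in pixels: a listed point, or the origin of a listed thing).
The state is a dict: "time": time; "q": joint angles; "qvel": joint speeds; "joint_torque": joint torques, N m; "eef_pos": TCP position; "tcp_rot": TCP orientation; "contact_force": force on the tool from outside, world axes, zero at the start; "ft_torque": the same for the moment, N m; "opening": opening from 0.0 (shut) to 1.0 (fully open).
Only numpy, scipy, OpenCV 4.12 (cv2) and the standard library are available. Lean on these libraries where they do the work, as an engineer would, in place of code of your own. Each camera call takes 0.05 s, during which the arm holds its last target. There are 200 camera calls.

### The job

On the dust extractor's control station, push the fin of the click-stop dial round with a fingertip, clockwise as seen from above, by exactly four clicks from where it stands; never grip the fin between the fingers. With the dial resting in that fourth click, press the round start button fully down with a fingertip and let it come up again. Leave the square button alone and do not move or pick up any of the loose things lying about.

Things in the scene. Friction and masses are not known exactly. Their poses are not given: they have to be found in the camera images.
- station: grey control box screwed to the bench, 170 (x) x 320 (y) x 70 mm high; origin at the centre of its underside, z up. The dial's axis is at x 0, y +85 mm in its frame; the two buttons stand side by side along x, 80 mm apart, at about y -100 mm. Its flat top carries a white line for each click of the dial
- dial_axis (a point): point on the dial's upright axis at the top face of the dial's flat disc, 82 mm above the bench. The disc is black, 112 mm across, 10 mm thick. 15 clicks make a full turn: one click is 24 degrees, four are 96. It has stops 240 degrees (10 clicks) apart and starts in one of the first four clicks from the anticlockwise stop
- dial: the dial itself; origin on its axis at the disc's underside, z up. A sprung ball holds it in each click: a sideways push on the fin's outer end meets a resistance that rises to about 5 to 7 N half-way to the next click; there it gives way suddenly and the dial snaps on by itself into the next click and stays
- fin_tip (a point): outer end of the dial's fin, on the middle of its top edge, 54 mm from the axis and 24 mm above the disc. The fin is the only thing standing on the disc: an upright radial grey bar, 12 mm thick, 24 mm high, from 12 to 54 mm from the axis, with a white line along its top. The direction from dial_axis to fin_tip is where the dial points; it turns with the dial. Clockwise from above means pushing on its anticlockwise flank
- start_top (a point): centre of the top of the round start button, a black disc 34 mm across in a round grey housing; it goes straight down 6 mm against a spring, about 5 N when fully down, and springs back
- start (a joint): travel of the round start button in m: 0 up, 0.006 fully down
- test_base: grey square housing, 46 mm square and 12 mm high on the box, of the square black button (22 mm, 10 mm high) that must be left alone; origin at the centre of its underside. The round and the square button may have changed places
- test (a joint): travel of the square button in m: 0 up, 0.006 fully down
- wedge: loose wooden block 60 x 24 x 18 mm lying on the box between dial and buttons; origin at the centre of its underside
- tape: loose roll of tape, 68 mm across, 24 mm high, lying on the bench beside the box's dial end; origin at the centre of its underside
- offcut: loose bamboo ring standing on the bench behind the box, 60 mm across, 60 mm high; origin at the centre of its underside
- hammer: loose hammer lying on the bench to the right of the box
- spanner: loose steel spanner lying on the bench to the left of the box
- mug: loose white mug, 80 mm across, 90 mm high, left of the box; origin at the centre of its underside
- tin: loose closed tin, 66 mm across, 70 mm high, right of the box; origin at the centre of its underside

How it is judged:
On the way, in this order (a step that is already met when the one before it is completed fails the run):
1. the dial rests four clicks clockwise of where it started (distance of fin_tip from where it was at the start of the episode between 0.0755 and 0.0845 m), for 0.4 s.
2. the round start button is pressed fully down (value of joint start above 0.0048 m), for 0.02 s.
At the end, for the whole second after the job is handed in: the dial rests in the fourth click (within 0.3 click: fin_tip 75.5 to 84.5 mm from where it began, which only the clockwise turn can reach), both buttons are up, every loose thing is within 20 mm of its place (all of step 1 and value of joint each of start, test below 0.001 m and distance of each of wedge, tape, offcut, hammer, spanner, mug, tin from where it was at the start of the episode below 0.02 m); the robot touches nothing.
It fails at once if the fin is gripped: fingers press on both its flanks at once (contact force between each of dial_c13, dial_c14 and the fingers above 1 N).
It fails at once if the start button is pressed while the dial is not in the fourth click (value of joint start above 0.003 m and not (distance of fin_tip from where it was at the start of the episode between 0.0755 and 0.0845 m)).
It fails at once if the square button is pressed (value of joint test above 0.003 m).
It fails at once if a loose thing is shifted by more than 20 mm, lifted or carried (distance of any of wedge, tape, offcut, hammer, spanner, mug, tin from where it was at the start of the episode above 0.02 m).
It also fails if it takes over 54 s, if anything falls off the work surface, if the arm or the gripper's body presses on something with over 40 N, if the wrist force passes 120 N, or if a joint passes its speed limit or range.

## Working session

There is one attempt and no reset: what is moved stays moved. The work goes in short steps, Python scripts to look and compute and a tool call to move; the robot and the scene stay as the last step left them, time stands still between calls to the robot, and variables do not carry over. Pictures are saved under pics/ and viewed, on a budget of 10 in all, crops included, one or two more only if the job needs it, and the job is handed in when it is done.

Besides the shell and the picture viewer there is one more tool, called after "Request:" in YAML: its name, and indented under it one key for each argument. apply_moves: Moves the arm, as the interface text tells. Its arguments: {"type":"object","properties":{"commands":{"type":"array"},"jaw":{"type":"number"}},"required":["commands"]}

```bash
mkdir -p pics; cat > h.py <<'E'
from cell import *
import numpy as np, cv2
def ray(p,uv):
    f=p["image"].shape[0]/2/np.tan(np.radians(p["fovy"])/2)
    d=np.array([(uv[0]-p["cx"])/f,(uv[1]-p["cy"])/f]); u=d.copy()
    for _ in range(30): u=d/(1+p["k1"]*(u@u))
    T=np.array(p["cam_to_world"]); return T[:3,3],T[:3,:3]@np.array([u[0],u[1],1])
def onz(p,uv,z):
    o,v=ray(p,uv); return o+v*(z-o[2])/v[2]
def proj(p,X):
    T=np.array(p["cam_to_world"]); c=T[:3,:3].T@(np.array(X)-T[:3,3]); u=c[:2]/c[2]
    f=p["image"].shape[0]/2/np.tan(np.radians(p["fovy"])/2)
    return u*(1+p["k1"]*(u@u))*f+[p["cx"],p["cy"]]
def save(p,n): cv2.imwrite("pics/"+n,p["image"][:,:,::-1])
E
python3 - <<'E'
from h import *
np.set_printoptions(precision=4,suppress=True)
s=observe(); print(s["time"],s["eef_pos"],s["tcp_rot"],s["opening"],s["contact_force"])
Z=dict(dial_axis=.082,fin_tip=.106,start_top=None,test_base=.07,station=0,wedge=.07,tape=0,offcut=0,mug=0,tin=0,hammer=.01,spanner=.005)
for c in("top","side"):
    p=snapshot(c); save(p,c+"0.png"); print(c,np.array(p["cam_to_world"])[:3,3])
    for n,z in Z.items():
        for r in landmark_of(p,n)[:2]: print(n,round(r["confidence"],2),np.array(r["position"]),onz(p,r["position"],.09 if z is None else z))
E
```

```text
0.0 [0.1806 0.6238 0.2303] [ 0.1405  0.9901 -0.0009 -0.0001] 1.004273565508792 [ 0.3995 -0.2959  0.1459]
top [0.4124 0.0215 1.04  ]
dial_axis 0.7 [211.  245.5] [0.5558 0.2131 0.082 ]
fin_tip 0.66 [189.1 237.4] [0.5691 0.2557 0.106 ]
start_top 0.63 [211.9 248.8] [0.5474 0.2092 0.09  ]
start_top 0.58 [288.1 196.2] [0.6678 0.0463 0.09  ]
test_base 0.9 [302.3 232. ] [0.5911 0.0135 0.07  ]
station 0.78 [257.1 240.2] [0.5825 0.1206 0.    ]
station 0.73 [120.8 233.5] [0.5938 0.4443 0.    ]
wedge 0.65 [267.4 225.9] [0.6038 0.0918 0.07  ]
tape 0.79 [161.6 256.5] [0.5402 0.3443 0.    ]
tape 0.65 [256.1 181.2] [0.7285 0.1274 0.    ]
offcut 0.59 [256.2 179.2] [0.7335 0.1273 0.    ]
offcut 0.3 [188.9 237.4] [0.5868 0.2828 0.    ]
mug 0.94 [121.8 234. ] [0.5927 0.4419 0.    ]
tin 0.6 [448.9 197.1] [ 0.6967 -0.3462  0.    ]
tin 0.5 [191.2 239.4] [0.5821 0.2771 0.    ]
hammer 0.79 [483.5 300.2] [ 0.4461 -0.4138  0.01  ]
hammer 0.34 [269.6 225.4] [0.6169 0.091  0.01  ]
spanner 0.71 [ 99.8 315.4] [0.4017 0.4746 0.005 ]
spanner 0.28 [303.4 234. ] [0.5983 0.0103 0.005 ]
side [0.0121 1.3667 1.0492]
dial_axis 0.73 [296.2 272.8] [0.5503 0.2101 0.082 ]
dial_axis 0.63 [316.2 236.6] [0.5681 0.031  0.082 ]
fin_tip 0.89 [281.1 271.4] [0.5752 0.2485 0.106 ]
fin_tip 0.67 [282.6 235.3] [0.6437 0.095  0.106 ]
start_top 0.38 [283.2 229.9] [0.665  0.0472 0.09  ]
test_base 0.72 [313.8 237.4] [0.5798 0.021  0.07  ]
test_base 0.38 [296.9 275.2] [0.5509 0.2046 0.07  ]
station 0.63 [293.8 280.1] [0.5882 0.1455 0.    ]
station 0.22 [298.1 270.7] [0.595  0.1008 0.    ]
wedge 0.57 [292.1 251.2] [0.6088 0.1089 0.07  ]
tape 0.83 [277.8 332.1] [0.5371 0.3545 0.    ]
offcut 0.82 [246.9 266.6] [0.7395 0.1404 0.    ]
mug 0.56 [235.8 349.9] [0.6036 0.45   0.    ]
tin 0.89 [321.3 194.5] [ 0.7008 -0.3324  0.    ]
tin 0.23 [282. 231.] [ 0.727  -0.0694  0.    ]
spanner 0.57 [303.7 380.5] [0.4102 0.481  0.005 ]
```

View pics/top0.png

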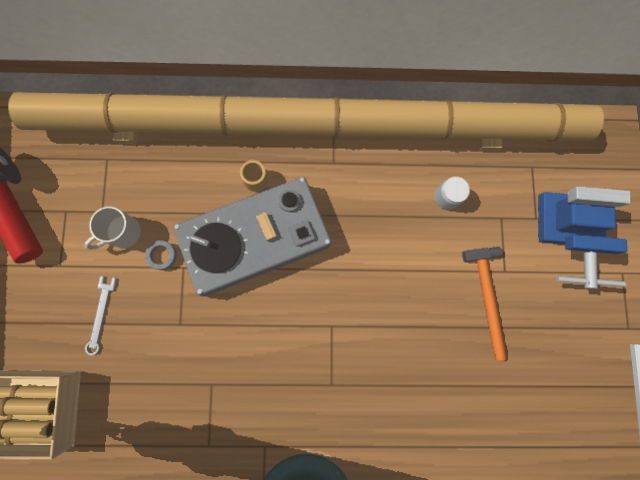

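View pics/side0.png

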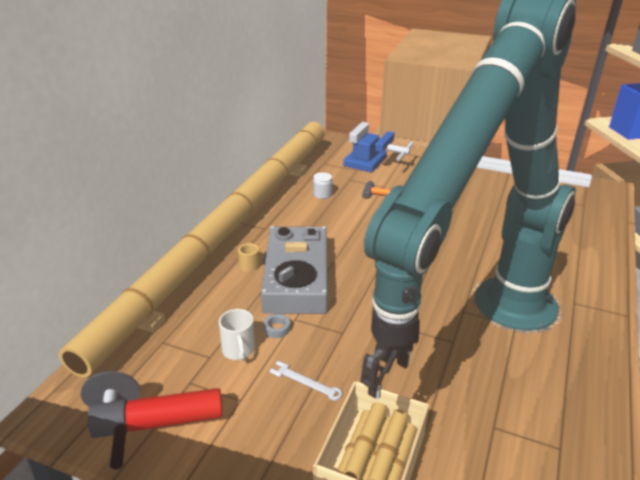

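The top view shows the station, with the dial disc at about (216,247) and the fin pointing left to about (190,238). The round button is at (290,200) and the square one at (303,233). The side view agrees. I'll zoom in for accuracy.

```bash
python3 - <<'E'
from h import *
im=cv2.imread("pics/top0.png")[172:300,165:337]
cv2.imwrite("pics/c1.png",cv2.resize(im,None,fx=4.5,fy=4.5,interpolation=cv2.INTER_CUBIC))
im=cv2.imread("pics/side0.png")[220:320,250:340]
cv2.imwrite("pics/c2.png",cv2.resize(im,None,fx=6,fy=6,interpolation=cv2.INTER_CUBIC))
E
```

```text
(no output)
```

View pics/c1.png

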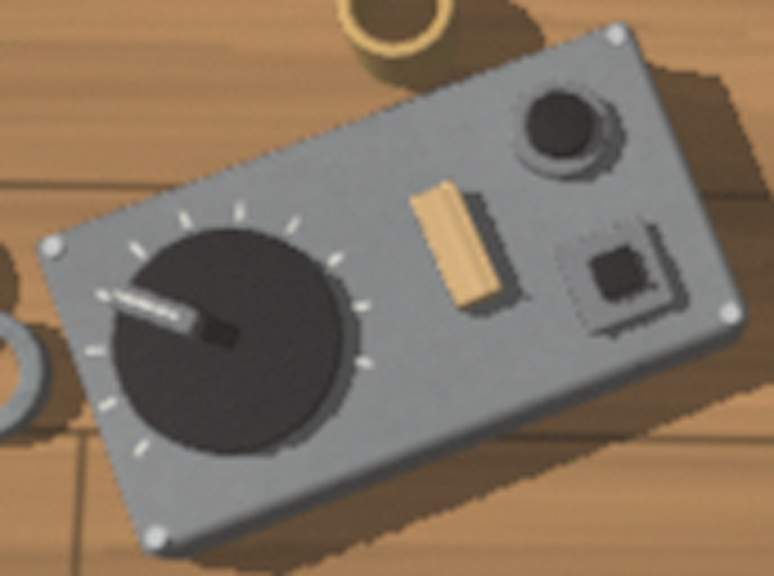

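View pics/c2.png

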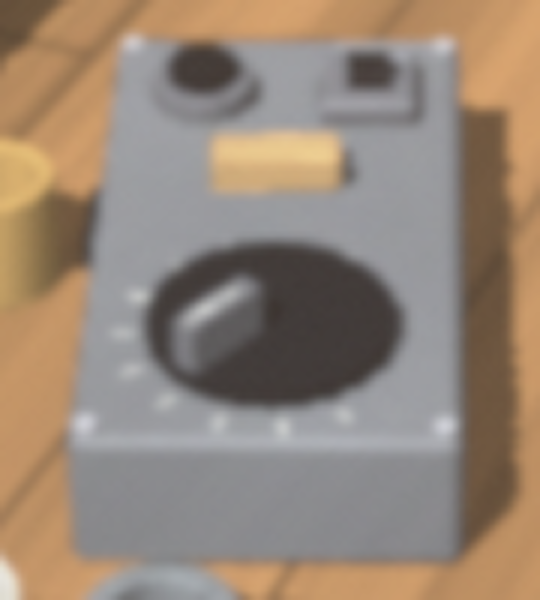

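```bash
python3 - <<'E'
from h import *
np.set_printoptions(precision=4,suppress=True)
P=[snapshot("top"),snapshot("side")]
boxes=[[(185,218,246,278),(280,185,302,212),(295,224,312,242)],[(272,258,320,290),(276,226,293,238),(306,227,318,237)]]
res=[]
for p,bs in zip(P,boxes):
    g=p["image"].max(2)
    for i,(a,b,c,d) in enumerate(bs):
        m=(g[b:d,a:c]<72).astype(np.uint8)
        n,l,st,ce=cv2.connectedComponentsWithStats(m); k=1+np.argmax(st[1:,4])
        cn=max(cv2.findContours((l==k).astype(np.uint8),0,1)[0],key=len)
        h=cv2.convexHull(cn); e=cv2.fitEllipse(h)
        res.append(np.array(e[0])+[a,b]); print(i,res[-1],e[1],ce[k]+[a,b],onz(p,res[-1],.082),onz(p,res[-1],.09),onz(p,res[-1],.1))
def tri(a,b):
    (o,v),(q,w)=ray(P[0],a),ray(P[1],b); v/=np.linalg.norm(v); w/=np.linalg.norm(w)
    s=np.linalg.lstsq(np.c_[v,-w],q-o,rcond=None)[0]; A=o+s[0]*v;B=q+s[1]*w
    return (A+B)/2,np.linalg.norm(A-B)
for i in range(3): print(tri(res[i],res[3+i]))
f=lambda u,v,k,a,b:((u+.5)/k-.5+a,(v+.5)/k-.5+b)
cs=[f(u,v,4.5,165,172) for u,v in((53,245),(615,35),(730,313),(156,538))]
sc=[f(u,v,6,250,220) for u,v in((83,423),(132,42),(444,44),(444,425))]
for a,b in zip(cs,sc): print("screw",onz(P[0],a,.07),onz(P[1],b,.07),tri(a,b))
for n,a,b in(("tip",(118,293),(178,327)),("in",(192,320),(255,280))):
  print(n,onz(P[0],f(*a,4.5,165,172),.106),onz(P[1],f(*b,6,250,220),.106))
for u in((103,294),(293,224)): print("tick",onz(P[0],f(*u,4.5,165,172),.07))
E
```

```text
0 [215.7102 247.4312] (49.509918212890625, 50.94278335571289) [216.75   247.8888] [0.5517 0.2026 0.082 ] [0.5505 0.2011 0.09  ] [0.5491 0.1992 0.1   ]
1 [289.478  199.4633] (14.09286880493164, 15.2421875) [289.5287 199.4943] [0.6625 0.0432 0.082 ] [0.6604 0.0431 0.09  ] [0.6578 0.0428 0.1   ]
2 [302.3343 232.4753] (11.246997833251953, 12.067070007324219) [302.2981 232.4519] [0.5878 0.0135 0.082 ] [0.5864 0.0136 0.09  ] [0.5845 0.0136 0.1   ]
0 [295.0554 273.7667] (24.692724227905273, 39.22740173339844) [298.922  273.9147] [0.5513 0.2151 0.082 ] [0.5469 0.2246 0.09  ] [0.5413 0.2365 0.1   ]
1 [283.4408 231.089 ] (4.94669246673584, 7.712210655212402) [283.4286 231.0571] [0.6671 0.0417 0.082 ] [0.6616 0.0526 0.09  ] [0.6549 0.0663 0.1   ]Traceback (most recent call last):
  File "<stdin>", line 10, in <module>
    return _wrapfunc(a, 'argmax', axis=axis, out=out, **kwds)
    return bound(*args, **kwds)
ValueError: attempt to get argmax of an empty sequence
```

```bash
python3 - <<'E'
from h import *
np.set_printoptions(precision=4,suppress=True)
P=[snapshot("top"),snapshot("side")]
f=lambda u,v,k,a,b:np.array(((u+.5)/k-.5+a,(v+.5)/k-.5+b))
S=[]
for a,b in zip(((53,245),(615,35),(730,313),(156,538)),((83,423),(132,42),(444,44),(444,425))):
    A=onz(P[0],f(*a,4.5,165,172),.07);B=onz(P[1],f(*b,6,250,220),.07);S.append((A,B)); print("screw",A,B)
S=np.array(S)
for k in(0,1):
    s=S[:,k,:2]; c=s.mean(0); y=(s[0]+s[3]-s[1]-s[2]); ya=y/np.linalg.norm(y); xa=np.array([ya[1],-ya[0]])
    print("centre",c,"yaw y-axis",ya,"dial",c+.085*ya,"btn +x",c-.1*ya+.04*xa,"-x",c-.1*ya-.04*xa)
for n,a,b in(("disc",(228,341),(276,323)),("tip",(118,293),(178,327)),("in",(192,320),(255,280))):
  z=.082 if n=="disc" else .106
  print(n,onz(P[0],f(*a,4.5,165,172),z),onz(P[1],f(*b,6,250,220),z))
  
for u in((103,294),(293,224)): print("tick",onz(P[0],f(*u,4.5,165,172),.07))
for z in(.082,.09,.1): print("start",z,onz(P[0],f(561,124,4.5,165,172),z),onz(P[1],f(203,68,6,250,220),z))
E
```

```text
screw [0.6003 0.2944 0.07  ] [0.6042 0.2951 0.07  ]
screw [0.7133 0.0174 0.07  ] [0.7181 0.0169 0.07  ]
screw [ 0.5711 -0.0416  0.07  ] [ 0.5748 -0.0421  0.07  ]
screw [0.4567 0.2361 0.07  ] [0.4614 0.2365 0.07  ]
centre [0.5854 0.1266] yaw y-axis [-0.3794  0.9253] dial [0.5531 0.2052] btn +x [0.6603 0.0492] -x [0.5863 0.0189]
centre [0.5897 0.1266] yaw y-axis [-0.3779  0.9258] dial [0.5575 0.2053] btn +x [0.6645 0.0491] -x [0.5904 0.0189]
disc [0.5518 0.2036 0.082 ] [0.5507 0.2131 0.082 ]
tip [0.5706 0.2521 0.106 ] [0.5747 0.2606 0.106 ]
in [0.5581 0.2165 0.106 ] [0.5584 0.2172 0.106 ]
tick [0.5761 0.2683 0.07  ]
tick [0.6128 0.1763 0.07  ]
start 0.082 [0.6632 0.0437 0.082 ] [0.6675 0.0409 0.082 ]
start 0.09 [0.6611 0.0435 0.09  ] [0.6621 0.0518 0.09  ]
start 0.1 [0.6585 0.0433 0.1   ] [0.6553 0.0655 0.1   ]
```

```bash
cat >> h.py <<'E'
from scipy.spatial.transform import Rotation as R
def rows(goals):
    "world goals (x,y,z,y_tool angle deg) -> tool-frame shifts from the measured pose"
    s=observe(); r=R.from_quat(s["tcp_rot"]).as_matrix(); p=np.array(s["eef_pos"])
    a0=np.degrees(np.arctan2(r[1,1],r[0,1])); print("tcp",p.round(4),"ang",a0.round(2),"F",np.round(s["contact_force"],1),"q7",round(s["q"][6],2),"t",round(s["time"],2),"open",round(s["opening"],2))
    for g in goals:
        d=r.T@(np.array(g[:3])-p); print("dx %.4f dy %.4f dz %.4f roll %.3f"%(*d,np.radians((a0-g[3]+180)%360-180)))
def fing(phi,r=.042,t=.017,z=.092,ax=(.555,.2045)):
    f=np.radians(phi); u=np.array([np.cos(f),np.sin(f)]); n=np.array([-u[1],u[0]])
    return (*(np.array(ax)+r*u+t*n),z,phi)
E
python3 -c "
from h import *
rows([fing(70.5,t=.040,z=.2),fing(70.5,t=.04,z=.13),fing(70.5,t=.04)])"
```

```text
tcp [0.1808 0.6244 0.2313] ang 73.85 F [-0.2  0.  -0.3] q7 -0.06 t 1.5 open 1.0
dx -0.4387 dy -0.2549 dz 0.0313 roll 0.058
dx -0.4387 dy -0.2549 dz 0.1013 roll 0.058
dx -0.4387 dy -0.2550 dz 0.1393 roll 0.058
```

Request:
apply_moves:
  commands:
    - {"dx":-0.015,"dy":-0.009,"dz":0.0,"roll":0.01}
    - {"dx":-0.04,"dy":-0.024,"dz":0.005,"roll":0.02}
    - {"dx":-0.07,"dy":-0.041,"dz":0.01,"roll":0.03}
    - {"dx":-0.1,"dy":-0.058,"dz":0.015,"roll":0.04}
    - {"dx":-0.13,"dy":-0.076,"dz":0.02,"roll":0.05}
    - {"dx":-0.16,"dy":-0.093,"dz":0.02,"roll":0.058}
    - {"dx":-0.19,"dy":-0.11,"dz":0.02,"roll":0.058}
    - {"dx":-0.22,"dy":-0.128,"dz":0.02,"roll":0.058}
    - {"dx":-0.25,"dy":-0.145,"dz":0.02,"roll":0.058}
    - {"dx":-0.28,"dy":-0.163,"dz":0.02,"roll":0.058}
    - {"dx":-0.31,"dy":-0.18,"dz":0.025,"roll":0.058}
    - {"dx":-0.34,"dy":-0.198,"dz":0.03,"roll":0.058}
    - {"dx":-0.37,"dy":-0.215,"dz":0.031,"roll":0.058}
    - {"dx":-0.4,"dy":-0.232,"dz":0.031,"roll":0.058}
    - {"dx":-0.42,"dy":-0.244,"dz":0.031,"roll":0.058}
    - {"dx":-0.433,"dy":-0.252,"dz":0.031,"roll":0.058}
    - {"dx":-0.4387,"dy":-0.255,"dz":0.031,"roll":0.058}
    - {"dx":-0.4387,"dy":-0.255,"dz":0.031,"roll":0.058}
    - {"dx":-0.4387,"dy":-0.255,"dz":0.031,"roll":0.058}
  jaw: 1

```text
time: 3.08
eef_pos: [0.5307, 0.2576, 0.2002]
tcp_rot: [0.169, 0.986, 0.0, -0.0]
contact_force: [0.5, 0.2, -0.7]
opening: 0.003
```

```bash
python3 -c "
from h import *
rows([fing(70.5,t=.04,z=.13),fing(70.5,t=.04)])
p=snapshot('side'); cv2.imwrite('pics/s1.png',cv2.resize(p['image'][150:330,200:440,::-1],None,fx=3,fy=3,interpolation=cv2.INTER_CUBIC))
print(proj(p,observe()['eef_pos'])-[200,150])"
```

```text
tcp [0.5307 0.2576 0.2002] ang 70.52 F [ 0.5  0.2 -0.7] q7 0.79 t 3.08 open 0.0
dx -0.0007 dy 0.0000 dz 0.0702 roll 0.000
dx -0.0007 dy 0.0000 dz 0.1082 roll 0.000
[94.8111306  97.27899047]
```

View pics/s1.png

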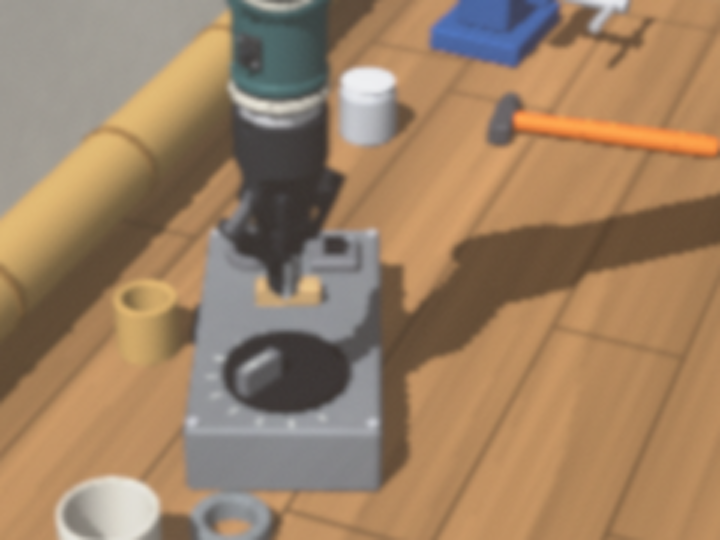

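The fingertip projects where it's seen, at about (283,294), and the fin hasn't moved. Now I'll descend beside it.

Request:
apply_moves:
  commands:
    - {"dz":0.015}
    - {"dz":0.035}
    - {"dz":0.055}
    - {"dz":0.075}
    - {"dz":0.09}
    - {"dz":0.1}
    - {"dz":0.106}
    - {"dz":0.108}
    - {"dz":0.108}

```text
schema error: expected keys dx, dy, dz, roll
```

```bash
python3 -c "
from h import *
rows([fing(70.5,t=.03),fing(70.5,t=.02),fing(70.5,t=.017),fing(70.5,t=.013)])"
```

```text
tcp [0.5303 0.2584 0.2002] ang 70.61 F [-0.4  1.3 -0.2] q7 0.79 t 3.13 open -0.0
dx -0.0114 dy -0.0006 dz 0.1082 roll 0.002
dx -0.0214 dy -0.0006 dz 0.1082 roll 0.002
dx -0.0244 dy -0.0006 dz 0.1082 roll 0.002
dx -0.0284 dy -0.0007 dz 0.1082 roll 0.002
```

Request:
apply_moves:
  commands:
    - {"dx":0,"dy":0,"dz":0.015,"roll":0}
    - {"dx":0,"dy":0,"dz":0.035,"roll":0}
    - {"dx":0,"dy":0,"dz":0.055,"roll":0}
    - {"dx":0,"dy":0,"dz":0.075,"roll":0}
    - {"dx":0,"dy":0,"dz":0.09,"roll":0}
    - {"dx":0,"dy":0,"dz":0.1,"roll":0}
    - {"dx":0,"dy":0,"dz":0.106,"roll":0}
    - {"dx":0,"dy":0,"dz":0.108,"roll":0}
    - {"dx":-0.004,"dy":0,"dz":0.108,"roll":0}
    - {"dx":-0.01,"dy":0,"dz":0.108,"roll":0}
    - {"dx":-0.014,"dy":0,"dz":0.108,"roll":0}
    - {"dx":-0.016,"dy":0,"dz":0.108,"roll":0}
    - {"dx":-0.016,"dy":0,"dz":0.108,"roll":0}

```text
time: 4.22
eef_pos: [0.5476, 0.2516, 0.0929]
tcp_rot: [0.17, 0.985, 0.0, 0.001]
contact_force: [0.6, 0.5, -0.5]
opening: 0.003
```

Request:
apply_moves:
  commands:
    - {"dx":-0.001,"dy":0,"dz":0,"roll":0}
    - {"dx":-0.002,"dy":0,"dz":0,"roll":0}
    - {"dx":-0.003,"dy":0,"dz":0,"roll":0}
    - {"dx":-0.004,"dy":0,"dz":0,"roll":0}
    - {"dx":-0.004,"dy":0,"dz":0,"roll":0}

```text
time: 4.63
eef_pos: [0.5503, 0.2507, 0.0923]
tcp_rot: [0.169, 0.986, 0.0, 0.0]
contact_force: [-0.6, 0.4, 0.3]
opening: -0.002
```

Request:
apply_moves:
  commands:
    - {"dx":-0.001,"dy":0,"dz":0,"roll":0}
    - {"dx":-0.002,"dy":0,"dz":0,"roll":0}
    - {"dx":-0.002,"dy":0,"dz":0,"roll":0}

```text
time: 4.88
eef_pos: [0.5523, 0.25, 0.0923]
tcp_rot: [0.169, 0.986, 0.0, 0.0]
contact_force: [0.1, 0.7, -0.4]
opening: -0.004
```

Request:
apply_moves:
  commands:
    - {"dx":-0.001,"dy":0,"dz":0,"roll":0}
    - {"dx":-0.002,"dy":0,"dz":0,"roll":0}
    - {"dx":-0.002,"dy":0,"dz":0,"roll":0}

```text
time: 5.13
eef_pos: [0.5532, 0.2498, 0.0922]
tcp_rot: [0.169, 0.986, -0.0, -0.001]
contact_force: [-3.0, -0.1, 2.5]
opening: -0.0
```

```bash
python3 -c "
from h import *
rows([fing(70.5-a) for a in (3,6,9,12,14,16)])"
```

```text
tcp [0.5532 0.2498 0.0922] ang 70.54 F [-3.  -0.1  2.5] q7 0.84 t 5.13 open -0.0
dx -0.0021 dy 0.0008 dz 0.0002 roll 0.053
dx -0.0043 dy 0.0015 dz 0.0002 roll 0.105
dx -0.0066 dy 0.0021 dz 0.0002 roll 0.158
dx -0.0089 dy 0.0026 dz 0.0002 roll 0.210
dx -0.0105 dy 0.0028 dz 0.0002 roll 0.245
dx -0.0121 dy 0.0030 dz 0.0002 roll 0.280
```

Request:
apply_moves:
  commands:
    - {"dx":-0.0021,"dy":0.0008,"dz":0,"roll":0.053}
    - {"dx":-0.0043,"dy":0.0015,"dz":0,"roll":0.105}
    - {"dx":-0.0066,"dy":0.0021,"dz":0,"roll":0.158}
    - {"dx":-0.0089,"dy":0.0026,"dz":0,"roll":0.21}
    - {"dx":-0.0105,"dy":0.0028,"dz":0,"roll":0.245}
    - {"dx":-0.0121,"dy":0.003,"dz":0,"roll":0.28}
    - {"dx":-0.0121,"dy":0.003,"dz":0,"roll":0.28}
    - {"dx":-0.0121,"dy":0.003,"dz":0,"roll":0.28}

```text
time: 5.8
eef_pos: [0.5666, 0.248, 0.0923]
tcp_rot: [0.305, 0.952, -0.0, 0.0]
contact_force: [1.0, -0.2, 0.1]
opening: -0.002
```

```bash
python3 -c "
from h import *
print((.5532-.555,.2498-.2045))
rows([fing(70.5-a) for a in (24,30,34,38,40)])
p=snapshot('side'); r=landmark_of(p,'fin_tip')[:2]; print([(x['confidence'],onz(p,x['position'],.106)) for x in r])
q=snapshot('top'); r=landmark_of(q,'fin_tip')[:2]; print([(x['confidence'],onz(q,x['position'],.106)) for x in r])
for i,im in enumerate((q['image'][200:290,165:275],p['image'][230:320,240:350])): cv2.imwrite('pics/s2%d.png'%i,cv2.resize(im[:,:,::-1],None,fx=3.6,fy=3.6,interpolation=cv2.INTER_CUBIC))
cv2.imwrite('pics/s2.png',np.hstack([cv2.imread('pics/s20.png'),cv2.imread('pics/s21.png')]))"
```

```text
(-0.0018000000000000238, 0.04530000000000001)
tcp [0.5666 0.248  0.0923] ang 54.53 F [ 1.  -0.2  0.1] q7 0.62 t 5.8 open -0.0
dx -0.0048 dy 0.0018 dz 0.0003 roll 0.140
dx -0.0095 dy 0.0027 dz 0.0003 roll 0.245
dx -0.0126 dy 0.0030 dz 0.0003 roll 0.315
dx -0.0158 dy 0.0032 dz 0.0003 roll 0.384
dx -0.0173 dy 0.0031 dz 0.0003 roll 0.419
[(0.57, array([0.59364968, 0.23278905, 0.106     ]))]
[(0.96, array([0.58146675, 0.24041536, 0.106     ]))]
```

View pics/s2.png

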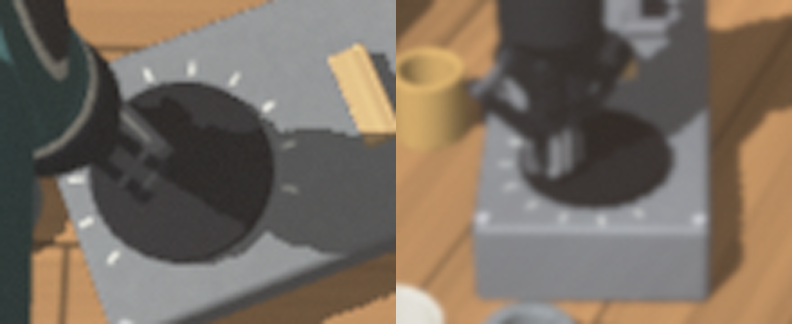

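The force has dropped to zero after the peak, and the fin now stands ahead of the finger, about one click on. Next is the second click.

Request:
apply_moves:
  commands:
    - {"dx":-0.0023,"dy":0.001,"dz":0,"roll":0.07}
    - {"dx":-0.0048,"dy":0.0018,"dz":0,"roll":0.14}
    - {"dx":-0.0071,"dy":0.0023,"dz":0,"roll":0.192}
    - {"dx":-0.0095,"dy":0.0027,"dz":0,"roll":0.245}
    - {"dx":-0.0126,"dy":0.003,"dz":0,"roll":0.315}
    - {"dx":-0.0158,"dy":0.0032,"dz":0,"roll":0.384}
    - {"dx":-0.0173,"dy":0.0031,"dz":0,"roll":0.419}
    - {"dx":-0.0173,"dy":0.0031,"dz":0,"roll":0.419}
    - {"dx":-0.0173,"dy":0.0031,"dz":0,"roll":0.419}

```text
time: 6.75
eef_pos: [0.5823, 0.2405, 0.0923]
tcp_rot: [0.496, 0.868, 0.0, 0.0]
contact_force: [0.4, -0.5, 0.2]
opening: 0.003
```

```bash
python3 -c "
from h import *
rows([fing(70.5-a) for a in (44,48,51,54,57,60,62,64)])
for c in('side','top'):
  p=snapshot(c); r=landmark_of(p,'fin_tip')[:2]; print([(x['confidence'],onz(p,x['position'],.106)) for x in r])"
```

```text
tcp [0.5823 0.2405 0.0923] ang 30.55 F [ 0.4 -0.5  0.2] q7 0.29 t 6.75 open 0.0
dx -0.0031 dy 0.0013 dz 0.0003 roll 0.071
dx -0.0062 dy 0.0021 dz 0.0003 roll 0.140
dx -0.0085 dy 0.0026 dz 0.0003 roll 0.193
dx -0.0108 dy 0.0030 dz 0.0003 roll 0.245
dx -0.0132 dy 0.0033 dz 0.0003 roll 0.298
dx -0.0156 dy 0.0035 dz 0.0003 roll 0.350
dx -0.0171 dy 0.0035 dz 0.0003 roll 0.385
dx -0.0187 dy 0.0035 dz 0.0003 roll 0.420
[(0.61, array([0.60537152, 0.23012058, 0.106     ])), (0.57, array([0.57193376, 0.07710696, 0.106     ]))]
[(0.61, array([0.60083685, 0.21894633, 0.106     ])), (0.54, array([0.66391243, 0.03623752, 0.106     ]))]
```

Request:
apply_moves:
  commands:
    - {"dx":-0.0031,"dy":0.0013,"dz":0,"roll":0.071}
    - {"dx":-0.0062,"dy":0.0021,"dz":0,"roll":0.14}
    - {"dx":-0.0085,"dy":0.0026,"dz":0,"roll":0.193}
    - {"dx":-0.0108,"dy":0.003,"dz":0,"roll":0.245}
    - {"dx":-0.0132,"dy":0.0033,"dz":0,"roll":0.298}
    - {"dx":-0.0156,"dy":0.0035,"dz":0,"roll":0.35}
    - {"dx":-0.0171,"dy":0.0035,"dz":0,"roll":0.385}
    - {"dx":-0.0187,"dy":0.0035,"dz":0,"roll":0.42}
    - {"dx":-0.0187,"dy":0.0035,"dz":0,"roll":0.42}
    - {"dx":-0.0187,"dy":0.0035,"dz":0,"roll":0.42}

```text
time: 7.78
eef_pos: [0.5948, 0.226, 0.0923]
tcp_rot: [0.666, 0.746, -0.0, 0.0]
contact_force: [-0.2, -1.2, -0.2]
opening: -0.002
```

```bash
python3 -c "
from h import *
rows([fing(70.5-a) for a in (68,72,75,78,81,84,86,87)])
for c in('side','top'):
  p=snapshot(c); r=landmark_of(p,'fin_tip')[:2]; print([(x['confidence'],onz(p,x['position'],.106)) for x in r])"
```

```text
tcp [0.5948 0.226  0.0923] ang 6.46 F [-0.2 -1.2 -0.2] q7 -0.03 t 7.78 open -0.0
dx -0.0028 dy 0.0011 dz 0.0003 roll 0.069
dx -0.0059 dy 0.0020 dz 0.0003 roll 0.139
dx -0.0082 dy 0.0025 dz 0.0003 roll 0.191
dx -0.0105 dy 0.0029 dz 0.0003 roll 0.244
dx -0.0129 dy 0.0032 dz 0.0003 roll 0.296
dx -0.0152 dy 0.0033 dz 0.0003 roll 0.348
dx -0.0168 dy 0.0033 dz 0.0003 roll 0.383
dx -0.0176 dy 0.0033 dz 0.0003 roll 0.401
[(0.97, array([0.60380231, 0.19347987, 0.106     ]))]
[(0.58, array([0.60439311, 0.20238573, 0.106     ]))]
```

Request:
apply_moves:
  commands:
    - {"dx":-0.0028,"dy":0.0011,"dz":0,"roll":0.069}
    - {"dx":-0.0059,"dy":0.002,"dz":0,"roll":0.139}
    - {"dx":-0.0082,"dy":0.0025,"dz":0,"roll":0.191}
    - {"dx":-0.0105,"dy":0.0029,"dz":0,"roll":0.244}
    - {"dx":-0.0129,"dy":0.0032,"dz":0,"roll":0.296}
    - {"dx":-0.0152,"dy":0.0033,"dz":0,"roll":0.348}
    - {"dx":-0.0168,"dy":0.0033,"dz":0,"roll":0.383}
    - {"dx":-0.0184,"dy":0.0033,"dz":0,"roll":0.418}
    - {"dx":-0.0184,"dy":0.0033,"dz":0,"roll":0.418}
    - {"dx":-0.0184,"dy":0.0033,"dz":0,"roll":0.418}

```text
time: 8.82
eef_pos: [0.6, 0.2082, 0.0923]
tcp_rot: [0.806, 0.591, -0.0, 0.0]
contact_force: [-0.1, 0.3, -0.4]
opening: -0.003
```

```bash
python3 -c "
from h import *
rows([fing(70.5-88,t=.025),fing(70.5-88,t=.025,z=.17),fing(70.5-88,t=.04,z=.17)])
for c in('side','top'):
  p=snapshot(c); r=landmark_of(p,'fin_tip')[:2]; print([(x['confidence'],onz(p,x['position'],.106)) for x in r])"
```

```text
tcp [0.6    0.2082 0.0923] ang -17.48 F [-0.1  0.3 -0.4] q7 -0.34 t 8.82 open -0.0
dx 0.0079 dy 0.0002 dz 0.0003 roll 0.000
dx 0.0079 dy 0.0002 dz -0.0777 roll 0.000
dx 0.0229 dy 0.0002 dz -0.0777 roll 0.000
[(0.64, array([0.60253836, 0.18499763, 0.106     ]))]
[(0.56, array([0.59439984, 0.18113337, 0.106     ]))]
```

Expected (.604,.181), which agrees. I'll back off, lift and look.

Request:
apply_moves:
  commands:
    - {"dx":0.004,"dy":0,"dz":0,"roll":0}
    - {"dx":0.008,"dy":0,"dz":-0.005,"roll":0}
    - {"dx":0.009,"dy":0,"dz":-0.02,"roll":0}
    - {"dx":0.009,"dy":0,"dz":-0.045,"roll":0}
    - {"dx":0.009,"dy":0,"dz":-0.07,"roll":0}
    - {"dx":0.02,"dy":-0.03,"dz":-0.1,"roll":0}
    - {"dx":0.05,"dy":-0.06,"dz":-0.12,"roll":0}
    - {"dx":0.08,"dy":-0.09,"dz":-0.13,"roll":0}
    - {"dx":0.11,"dy":-0.11,"dz":-0.13,"roll":0}
    - {"dx":0.12,"dy":-0.12,"dz":-0.13,"roll":0}
    - {"dx":0.12,"dy":-0.12,"dz":-0.13,"roll":0}
    - {"dx":0.12,"dy":-0.12,"dz":-0.13,"roll":0}

```text
time: 10.02
eef_pos: [0.5209, 0.3606, 0.2225]
tcp_rot: [0.806, 0.592, 0.0, 0.0]
contact_force: [-0.4, -1.0, -0.3]
opening: -0.001
```

```bash
python3 -c "
from h import *
rows([(.662,.0465,.2,-17.5),(.662,.0465,.1,-17.5)])
P=[]
for c in('side','top'):
  p=snapshot(c); P.append(p)
  for n,z in(('fin_tip',.106),('start_top',.09)):
    r=landmark_of(p,n)[:2]; print(n,[(x['confidence'],onz(p,x['position'],z)) for x in r])
q,p=P[1],P[0]
cv2.imwrite('pics/s3.png',np.hstack([cv2.resize(im[:,:,::-1],None,fx=3,fy=3,interpolation=cv2.INTER_CUBIC) for im in (q['image'][170:300,160:290],p['image'][205:335,235:365])]))"
```

```text
tcp [0.5209 0.3606 0.2225] ang -17.34 F [-0.4 -1.  -0.3] q7 -0.7 t 10.02 open -0.0
dx -0.2578 dy 0.2283 dz 0.0225 roll 0.003
dx -0.2578 dy 0.2283 dz 0.1225 roll 0.003
fin_tip [(0.82, array([0.60477381, 0.17592245, 0.106     ]))]
start_top []
fin_tip [(0.56, array([0.60319354, 0.18064805, 0.106     ]))]
start_top [(0.69, array([0.66618227, 0.04844761, 0.09      ])), (0.37, array([0.55254869, 0.20207684, 0.09      ]))]
```

View pics/s3.png

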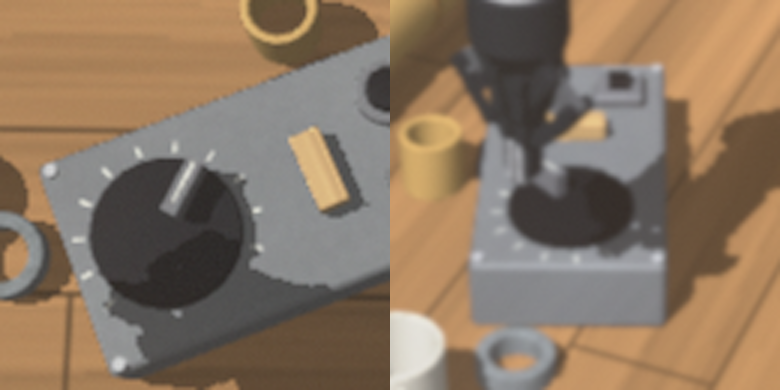

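The fin points at the tick at (211,155), which is the fourth tick clockwise of the starting one. The wedge, tape and ring haven't moved. Now I'll go over the start button.

Request:
apply_moves:
  commands:
    - {"dx":-0.01,"dy":0.009,"dz":0,"roll":0}
    - {"dx":-0.03,"dy":0.027,"dz":0,"roll":0}
    - {"dx":-0.053,"dy":0.047,"dz":0,"roll":0}
    - {"dx":-0.076,"dy":0.067,"dz":0,"roll":0}
    - {"dx":-0.099,"dy":0.088,"dz":0,"roll":0}
    - {"dx":-0.122,"dy":0.108,"dz":0,"roll":0}
    - {"dx":-0.145,"dy":0.128,"dz":0,"roll":0}
    - {"dx":-0.168,"dy":0.149,"dz":0,"roll":0}
    - {"dx":-0.191,"dy":0.169,"dz":0,"roll":0}
    - {"dx":-0.214,"dy":0.19,"dz":0.005,"roll":0}
    - {"dx":-0.235,"dy":0.208,"dz":0.015,"roll":0}
    - {"dx":-0.25,"dy":0.221,"dz":0.03,"roll":0}
    - {"dx":-0.257,"dy":0.228,"dz":0.05,"roll":0}
    - {"dx":-0.258,"dy":0.2285,"dz":0.07,"roll":0}
    - {"dx":-0.258,"dy":0.2285,"dz":0.09,"roll":0}
    - {"dx":-0.258,"dy":0.2285,"dz":0.1,"roll":0}
    - {"dx":-0.258,"dy":0.2285,"dz":0.107,"roll":0}
    - {"dx":-0.258,"dy":0.2285,"dz":0.11,"roll":0}
    - {"dx":-0.258,"dy":0.2285,"dz":0.11,"roll":0}

```text
time: 11.9
eef_pos: [0.6619, 0.0438, 0.1123]
tcp_rot: [0.807, 0.591, -0.0, 0.0]
contact_force: [0.3, -0.8, 0.2]
opening: -0.003
```

```bash
python3 -c "
from h import *
rows([(.662,.0465,.1,-17.5)])
p=snapshot('side'); q=snapshot('top')
print(proj(p,observe()['eef_pos']),proj(q,observe()['eef_pos']))
cv2.imwrite('pics/s4.png',np.hstack([cv2.resize(im[:,:,::-1],None,fx=4,fy=4,interpolation=cv2.INTER_CUBIC) for im in (q['image'][160:260,240:340],p['image'][190:290,245:345])]))"
```

```text
tcp [0.6619 0.0438 0.1123] ang -17.54 F [ 0.3 -0.8  0.2] q7 -0.08 t 11.9 open -0.0
dx 0.0026 dy -0.0008 dz 0.0123 roll -0.001
[284.19111078 222.73504727] [288.80300699 195.7476554 ]
```

View pics/s4.png

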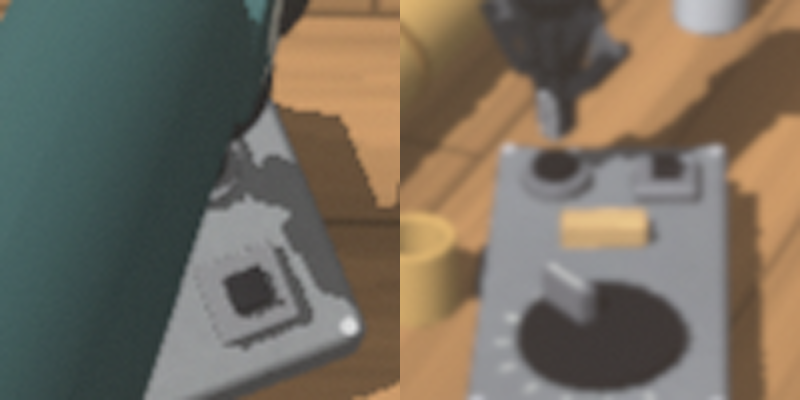

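The finger is right over the round button in the side view. I'll press down slowly, checking the force.

Request:
apply_moves:
  commands:
    - {"dx":0.001,"dy":0,"dz":0.006,"roll":0}
    - {"dx":0.001,"dy":0,"dz":0.012,"roll":0}
    - {"dx":0.001,"dy":0,"dz":0.017,"roll":0}
    - {"dx":0.001,"dy":0,"dz":0.021,"roll":0}
    - {"dx":0.001,"dy":0,"dz":0.023,"roll":0}
    - {"dx":0.001,"dy":0,"dz":0.023,"roll":0}

```text
time: 12.5
eef_pos: [0.6619, 0.0454, 0.089]
tcp_rot: [0.807, 0.591, -0.0, -0.0]
contact_force: [-1.1, 2.1, 3.1]
opening: -0.002
```

Request:
apply_moves:
  commands:
    - {"dx":0,"dy":0,"dz":0.001,"roll":0}
    - {"dx":0,"dy":0,"dz":0.002,"roll":0}
    - {"dx":0,"dy":0,"dz":0.002,"roll":0}

```text
time: 12.75
eef_pos: [0.662, 0.0453, 0.0874]
tcp_rot: [0.807, 0.591, -0.0, -0.0]
contact_force: [-2.9, 0.8, 5.2]
opening: -0.002
```

Request:
apply_moves:
  commands:
    - {"dx":0,"dy":0,"dz":0.001,"roll":0}
    - {"dx":0,"dy":0,"dz":0.002,"roll":0}
    - {"dx":0,"dy":0,"dz":0.002,"roll":0}

```text
time: 13.0
eef_pos: [0.6621, 0.0453, 0.0861]
tcp_rot: [0.807, 0.591, 0.0, -0.0]
contact_force: [-4.2, 2.0, 8.7]
opening: -0.002
```

Request:
apply_moves:
  commands:
    - {"dx":0,"dy":0,"dz":0.001,"roll":0}
    - {"dx":0,"dy":0,"dz":0.002,"roll":0}
    - {"dx":0,"dy":0,"dz":0.002,"roll":0}

```text
time: 13.25
eef_pos: [0.6622, 0.0453, 0.0859]
tcp_rot: [0.807, 0.591, 0.0, -0.001]
contact_force: [-8.9, 1.4, 19.3]
opening: -0.003
```

Request:
apply_moves:
  commands:
    - {"dx":0,"dy":0,"dz":0.001,"roll":0}
    - {"dx":0,"dy":0,"dz":0.001,"roll":0}

```text
time: 13.42
eef_pos: [0.6622, 0.0453, 0.0858]
tcp_rot: [0.807, 0.591, 0.001, -0.001]
contact_force: [-10.7, 1.5, 24.9]
opening: 0.003
```

The button is at its hard stop: z stays at .0858 while the force climbs. I'll release it, retreat upwards and move clear.

Request:
apply_moves:
  commands:
    - {"dx":0,"dy":0,"dz":-0.005,"roll":0}
    - {"dx":0,"dy":0,"dz":-0.012,"roll":0}
    - {"dx":0,"dy":0,"dz":-0.025,"roll":0}
    - {"dx":0,"dy":0,"dz":-0.045,"roll":0}
    - {"dx":0,"dy":0,"dz":-0.07,"roll":0}
    - {"dx":0,"dy":0,"dz":-0.1,"roll":0}
    - {"dx":-0.02,"dy":0,"dz":-0.13,"roll":0}
    - {"dx":-0.05,"dy":0,"dz":-0.15,"roll":0}
    - {"dx":-0.08,"dy":0,"dz":-0.17,"roll":0}
    - {"dx":-0.11,"dy":0,"dz":-0.18,"roll":0}
    - {"dx":-0.14,"dy":0,"dz":-0.18,"roll":0}
    - {"dx":-0.17,"dy":0,"dz":-0.18,"roll":0}
    - {"dx":-0.2,"dy":0,"dz":-0.18,"roll":0}
    - {"dx":-0.215,"dy":0,"dz":-0.18,"roll":0}
    - {"dx":-0.22,"dy":0,"dz":-0.18,"roll":0}
    - {"dx":-0.22,"dy":0,"dz":-0.18,"roll":0}
    - {"dx":-0.22,"dy":0,"dz":-0.18,"roll":0}

```text
time: 14.83
eef_pos: [0.5965, -0.1637, 0.2623]
tcp_rot: [0.806, 0.591, 0.0, -0.0]
contact_force: [-0.0, 1.4, 0.1]
opening: 0.005
```

```bash
python3 -c "
from h import *
rows([])
p=snapshot('side'); q=snapshot('top')
for n,z in(('fin_tip',.106),('wedge',.07),('tape',0),('offcut',0),('mug',0),('tin',0),('hammer',.01),('spanner',.005)):
  print(n,[(x['confidence'],onz(q,x['position'],z).round(4)) for x in landmark_of(q,n)[:1]])
cv2.imwrite('pics/s5.png',np.hstack([cv2.resize(im[:,:,::-1],None,fx=2,fy=2,interpolation=cv2.INTER_CUBIC) for im in (q['image'][150:310,150:350],p['image'][190:350,205:405])]))"
```

```text
tcp [ 0.5965 -0.1637  0.2623] ang -17.48 F [-0.   1.4  0.1] q7 0.18 t 14.83 open 0.01
fin_tip [(0.65, array([0.6027, 0.1817, 0.106 ]))]
wedge [(0.59, array([0.6008, 0.0947, 0.07  ]))]
tape [(0.92, array([0.5364, 0.3394, 0.    ]))]
offcut [(0.78, array([0.732, 0.126, 0.   ]))]
mug [(0.94, array([0.597 , 0.4408, 0.    ]))]
tin [(0.64, array([0.6005, 0.0169, 0.    ]))]
hammer [(0.69, array([ 0.4389, -0.4189,  0.01  ]))]
spanner []
```

View pics/s5.png

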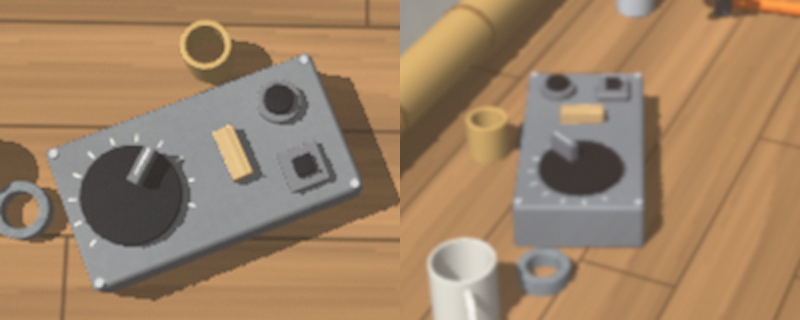

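The dial points at the fourth click, the start button is up again, nothing loose has moved and the arm is clear.

```bash
python3 -c "
from cell import *
print(hand_in())"
```

```text
the job is handed in; nothing more can be done
None
```

I turned the dial four clicks clockwise, then pressed the round start button fully and let it come up. The job is handed in; it reports no verdict.

- **Dial:** I pushed the fin's anticlockwise flank with the shut fingers, one click at a time. After every push the force was back near zero and the fin stood about one click further on. The last picture shows it on the fourth tick from its start. The fin tip measured about (0.603, 0.182) m against an expected (0.604, 0.181) m.
- **Start button:** I pressed it until it stopped at a tip height of 0.0858 m, where the upward force rose to about 25 N. I then released it, and it shows up again in the last picture.
- **Square button and loose things:** I didn't touch the square button. In the last top picture, the wedge, tape, ring, mug and hammer measured within about 9 mm of their first positions, which is about the detector's scatter. The arm ended clear of everything.
- **Checks that failed or disagreed:**
  - The detector didn't find the spanner in that picture, and its tin result was a wrong match on the square button. Neither was near the arm's path.
  - The two cameras disagreed by about 4–5 mm on the station's position. The first touch on the fin matched my averaged estimate to well under a millimetre.

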